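# Fetch a mosaic sample from the drawer and stack it

### The arm

A 6-joint arm with a two-finger parallel gripper is mounted at the origin on the work surface; the furniture and walls round the work are solid. World frame = base frame: x ahead of the robot, y to its left, z up, the work surface at z = 0. Lengths are in m, angles in degrees, forces in N, time in s.
With the tool pointing down it reaches from about 0.275 to 0.85 m from the base axis. Payload 19 kg.
Tool frame: the origin (TCP) lies midway between the tips of the shut fingers; the grasp point (between the pads) lies 19 mm behind it; y points along the fingers, x is the direction in which the jaws open and shut, and the axes are right-handed (so a half turn about y gives the same grasp; the last joint's range is limited). The gripper opens to 85 mm and grips with 20 to 120 N. Pads are 22 mm wide; open, the fingers measure 114 mm over their backs; the gripper's body (76 mm by 85 mm) begins 54 mm behind the grasp point. The pads swing forward as they close: fully open they stand 13 mm farther back than shut.
Start: joints at [60.218, 8.623, 82.357, -0, 89.026, -7.678], TCP at [0.216, 0.533, 0.231] pointing down, gripper open.
Joint ranges: [-160.23, 160.23], [-39.13, 120.54], [6.94, 153.29], [-79.49, 259.48], [9.18, 160.14], [-161.06, 161.06]. Speed limits (degrees/s): [108.29, 108.29, 127.2, 172.46, 172.46, 172.46].

### API

Orientations are given as a 3x3 rotation matrix whose columns are the frame's x, y, z axes.
In Python, from plant import * gives the robot as it stands. The module is installed in compiled form; this text tells all that it offers.
- The arm moves only by the tool servo_tool, never from a script. Its argument "series" is text: rows parted by semicolons, each of 6 numbers parted by spaces: the shift along the world's x, y, z in m, then the turn, a rotation vector about the world's x, y, z in degrees. In form: x y z wx wy wz; .... A call has 1 to 12 rows; each row is the pose to reach, as a shift and turn from the pose measured when the call began; what a row does not reach only later rows make up. A row lasts 1/12 s, in which the tool goes at most 41.7 mm and 7.16 degrees, less where a joint would pass 70% of its speed; a pose out of reach is approached as far as the arm can. A call with a gripper value outside its range is refused whole. "hand" is the opening, from 0 (shut) to 1 (fully open), set as the call begins (left out, the last holds). The fingers move at their own pace and stop on an object; "force" is the grip in N (left out, the last holds). Time passes only in rows, so rows that repeat a pose let the fingers close. It gives the time, the measured TCP pose, the force and the opening at its end, in the units of the state.
- get_obs(): the state, without advancing time (a new reading comes with each control period).
- capture(name): name is "scene" or "top" or "wrist"; returns (picture, depth): 400x640x3 uint8, red, green, blue; 400x640 float32, m along the optical axis (not along the pixel's ray), 0 where there is no reading.
- calibration(name): a dict with "K" (3x3 intrinsics, pixels), "k1" (the pictures are not rectified: a ray, as slopes to the right and down, at radius r is drawn at 1 + k1 r^2 times it, then the intrinsics apply), "xyz" and "rotation" of the camera in the world. Camera axes: x right, y up, looking along -z (the intrinsics and any distortion apply to the point x, -y, -z); pixel columns grow to the right and rows downward; lengths in m; the calibration is good to about 2 mm. A picture is of the moment at which its call begins: read the wrist's pose just before it. calibration takes no time and is no camera call; for the wrist camera it gives the pose at the moment of the call.
- finish_job(): hands the job in, once; it reports no verdict.
The state is a dict: "time": time; "joint_positions": joint angles; "dq": joint speeds; "joint_efforts": joint torques, N m; "tcp_pos": TCP position; "eef_rot": TCP orientation; "contact_force": force on the tool from outside, world axes, zero at the start; "wrist_torque": the same for the moment, N m; "grip_width": opening from 0.0 (shut) to 1.0 (fully open).
Only numpy, scipy, OpenCV 4.12 (cv2) and the standard library are available. Lean on these libraries where they do the work, as an engineer would, in place of code of your own. Each camera call takes 0.05 s, during which the arm holds its last target. There are 200 camera calls.

### The job

Pull the top drawer of the wooden sample cabinet out as far as it goes, take out the blue mosaic sample panel that lies in it, and lay it gently (not dropped), tile side up, squarely on top of the white and terracotta sample panel on the desk, edges flush all round. Leave the drawer fully out, and leave the other things on the desk where they stand.

Things in the scene. Friction and masses are not known exactly. Their poses are not given: they have to be found in the camera images.
- sample_drawers: Wooden three-drawer sample cabinet, 215 deep (x) x 165 wide (y) x 195 mm high, fixed to the desk. Origin: centre of its underside; its front looks along its own -x, front face 99 mm from the origin. Only the top drawer moves (the middle one stands 35 mm out and is stuck); it starts shut or nearly so.
- drawer_knob (a point): Middle of the top drawer's round steel knob: 17 mm across, standing 17 mm out of the drawer front, 37 mm below the cabinet's top, 158 mm above the desk, in the middle of the front's width. It moves with the drawer; its axes are parallel to the cabinet's.
- sample_drawers_drawer3 (a joint): Travel of the top drawer in m: 0 shut, 0.13 fully out at its stop; it slides along the cabinet's own -x and moves easily. Inside, the drawer is 136 mm wide (y) and 187 mm long (x, from 6 mm behind its front face); its flat grey felt floor is 156 mm above the desk, its side walls end 177 mm and its front 185 mm above the desk.
- blue_panel: Mosaic sample panel: light wood backing with 15 blue tiles glued on top, 88 (x) x 56 (y) x 16 mm (z), 0.14 kg. Origin: centre of its underside; z up out of the tiles. It lies flat, loose, in the front part of the top drawer, its long side roughly along the drawer's travel; out of sight until the drawer is pulled out.
- white_panel: Mosaic sample panel of the same size and build (88 x 56 x 16 mm, 0.14 kg), white and terracotta tiles, lying loose on the desk. Origin: centre of its underside; x along its long side, z up.
- glue_pot: White glue pot with a blue cap, 66 x 65 x 111 mm. Bystander, loose; origin at the centre of its underside.
- tape_roll: Roll of tan tape lying flat, 83 mm across, 19 mm high. Bystander, loose; origin at the centre of its underside.
- glue_brush: Red-handled brush, 177 mm long, 12 mm thick. Bystander, loose; origin at the centre of its underside.
- jar_gold: Small clear jar of pale gold tiles with a light lid, 49 mm across, 66 mm high. Bystander, loose; origin at the centre of its underside.
- jar_aqua: Small clear jar of aqua tiles with a light lid, 55 mm across, 74 mm high. Bystander, loose; origin at the centre of its underside.
There are look-alikes about, which are no part of the job. What is shaped like the white_panel but black, green or turquoise is not meant.

How it is judged (in metres and radians):
On the way:
1. the top drawer is pulled out to its stop (0.125 m or more of its 0.13 m) (value of joint sample_drawers_drawer3 above 0.125 m), for 0.2 s.
At the end, for the whole second after the job is handed in: The top drawer stands out at its stop (0.122 m or more); the blue panel lies flat, tiles up, at rest and released on the white and terracotta panel, which lies flat on the desk; their centres agree within 10 mm along each side and their long sides within 0.15 rad (either way round) (value of joint sample_drawers_drawer3 above 0.122 m and x of blue_panel in the frame of white_panel between -0.01 and 0.01 m and y of blue_panel in the frame of white_panel between -0.01 and 0.01 m and z of blue_panel in the frame of white_panel between 0.0135 and 0.0185 m and angle between the x axis of blue_panel and the x axis of white_panel, either way round below 0.15 rad and angle between each of blue_panel, white_panel's own z axis and vertical below 0.08 rad and height (world z) of white_panel below 0.005 m and linear speed of each of blue_panel, white_panel below 0.02 m/s); the robot touches nothing.
It fails at once if the blue panel is dropped or slammed onto the other (moves faster than 0.5 m/s within 35 mm of it) (linear speed of blue_panel above 0.5 m/s and horizontal distance between blue_panel and white_panel below 0.05 m and z of blue_panel in the frame of white_panel below 0.05 m).
It fails at once if a bystander is moved by more than 40 mm (distance of any of glue_pot, tape_roll, glue_brush, jar_gold, jar_aqua from where it was at the start of the episode above 0.04 m).
It also fails if it takes over 61 s, if anything falls off the work surface, if the arm or the gripper's body presses on something with over 40 N, if the wrist force passes 120 N, or if a joint passes its speed limit or range.

## Working session

There is one attempt and no reset: what is moved stays moved. The work goes in short steps, Python scripts to look and compute and a tool call to move; the robot and the scene stay as the last step left them, time stands still between calls to the robot, and variables do not carry over. Pictures are saved under pics/ and viewed, about 8 in all and at most 12, crops included, and the job is handed in when it is done.

Besides the shell and the picture viewer there is one more tool, called after "Request:" as name(argument=value, ...), one argument or row to a line, values as JSON. servo_tool: Moves the arm, as the interface text tells. Its arguments: {"type":"object","properties":{"series":{"type":"string"},"hand":{"type":"number"},"force":{"type":"number"}},"required":["series"]}

```bash
mkdir -p pics; cat > h.py <<'E'
import numpy as np, cv2
from plant import *
def cal(n):
    c=calibration(n); return c
def pts(c,d,uv):
    "pixels (N,2)+depths -> world"
    K=np.array(c["K"],float); uv=np.asarray(uv,float).reshape(-1,2)
    n=cv2.undistortPoints(uv.reshape(-1,1,2),K,np.array([c["k1"],0,0,0.])).reshape(-1,2)
    r=np.c_[n[:,0],-n[:,1],-np.ones(len(n))]
    return r@np.array(c["rotation"]).T, np.array(c["xyz"])
def onplane(c,uv,z):
    r,o=pts(c,None,uv); t=(z-o[2])/r[:,2]; return o+r*t[:,None]
def bydepth(c,uv,d):
    r,o=pts(c,None,uv); return o+r*np.asarray(d).reshape(-1,1)
def save(n,img): cv2.imwrite("pics/"+n,img[:,:,::-1])
E
python3 - <<'E'
from h import *
for n in("scene","top"):
    c=cal(n);p,d=capture(n);save(n+"0.png",p);np.savez(n+"0.npz",p=p,d=d)
    print(n,c)
print(get_obs())
E
```

```text
scene {'K': array([[426.14015173,   0.        , 309.38266523],
       [  0.        , 426.14015173, 196.96249964],
       [  0.        ,   0.        ,   1.        ]]), 'k1': -0.06878971497455104, 'xyz': array([-0.07569064, -0.61982471,  1.20923655]), 'rotation': array([[ 0.75125908,  0.50812889, -0.42120638],
       [-0.6598888 ,  0.59037705, -0.46475984],
       [ 0.01251268,  0.62710443,  0.77883469]])}
top {'K': array([[372.12214743,   0.        , 316.49111822],
       [  0.        , 372.12214743, 201.99500599],
       [  0.        ,   0.        ,   1.        ]]), 'k1': -0.003525176392974563, 'xyz': array([0.39839423, 0.02882078, 1.12015245]), 'rotation': array([[-0.00731337,  0.99468789, -0.10267677],
       [-0.99977374, -0.00522222,  0.02062037],
       [ 0.01997463,  0.10280435,  0.99450102]])}
{'time': 0.1, 'joint_positions': array([ 6.02183506e+01,  8.64723636e+00,  8.23867306e+01,  1.36943291e-03,
        8.90256588e+01, -7.67833525e+00]), 'dq': array([-0.04068121, -0.08505402, -0.15594403,  0.0131126 , -0.03137335,
        0.04311106]), 'joint_efforts': array([ 4.15790724e-03, -7.14378762e+01, -5.71789742e+01, -2.26966126e-04,
        7.36872840e-03, -8.21505910e-05]), 'tcp_pos': array([0.21627516, 0.53255559, 0.2307669 ]), 'eef_rot': array([[ 3.76277968e-01, -5.37635518e-04, -9.26506666e-01],
       [ 9.26506251e-01, -8.91348863e-04,  3.76278316e-01],
       [-1.02814125e-03, -9.99999458e-01,  1.62727730e-04]]), 'contact_force': array([-0.58605894, -0.30455162,  0.40310416]), 'wrist_torque': array([ 0.02887004, -0.05778627, -0.05595308]), 'grip_width': 1.0014970088434707}
```

View pics/scene0.png

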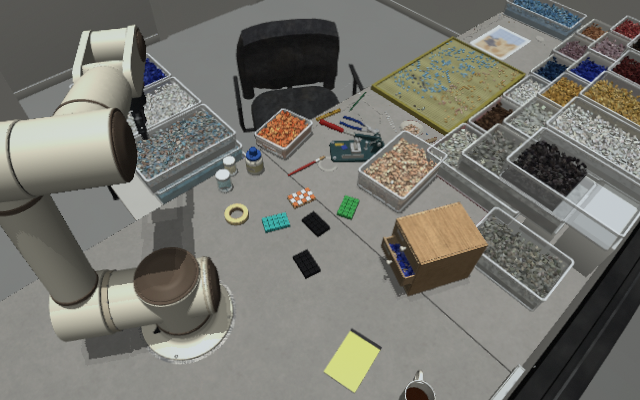

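View pics/top0.png

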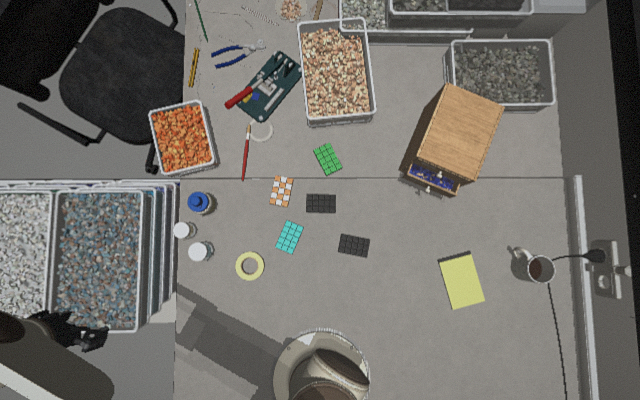

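The scene view shows the cabinet at about (435,250), with the stuck middle drawer out. In the top view the cabinet is at (458,135), front towards (433,180). 

Panel candidates in the top view are white/terracotta (281,191), turquoise (289,237), green (327,159), black (320,203) and black (354,245). Only (281,191) has white and terracotta tiles, so that is the white_panel. I'll confirm it in a crop and measure.

```bash
cat > m.py <<'E'
from h import *
z=np.load("top0.npz");p,d=z["p"],z["d"];c=cal("top")
hsv=cv2.cvtColor(p,cv2.COLOR_RGB2HSV)
# white panel: white or orange in region
def rect(m,off,zz):
    cs,_=cv2.findContours(m.astype(np.uint8),cv2.RETR_EXTERNAL,cv2.CHAIN_APPROX_NONE)
    k=max(cs,key=cv2.contourArea).reshape(-1,2)+np.array(off)
    w=onplane(c,k,zz)[:,:2]
    return cv2.minAreaRect((w*1000).astype(np.float32)),k
x0,y0=255,165
s=hsv[y0:y0+55,x0:x0+50]
m=((s[...,2]>175)|((s[...,1]>90)&(s[...,0]<25))).astype(np.uint8)
m=cv2.morphologyEx(m,cv2.MORPH_CLOSE,np.ones((3,3),np.uint8))
r,_=rect(m,(x0,y0),.016);print("white",r)
# cabinet roof by depth
uu,vv=np.meshgrid(np.arange(640),np.arange(400))
W=bydepth(c,np.c_[uu.ravel(),vv.ravel()],d.ravel()).reshape(400,640,3)
m=(abs(W[...,2]-.195)<.008)&(d>0)&(uu>390)&(uu<520)&(vv>70)&(vv<210)&(hsv[...,1]>50)
m=cv2.morphologyEx(m.astype(np.uint8),cv2.MORPH_OPEN,np.ones((5,5),np.uint8))
r,k=rect(m,(0,0),.195);print("roof",r,cv2.boxPoints(r)/1000, np.median(W[...,2][m>0]))
a=cv2.resize(p[150:230,250:340],None,fx=4,fy=4,interpolation=cv2.INTER_CUBIC)
b=cv2.resize(p[75:205,390:515],None,fx=3.2,fy=3.2,interpolation=cv2.INTER_CUBIC)
z=np.load("scene0.npz")["p"][195:300,370:495];e=cv2.resize(z,None,fx=3.2,fy=3.2,interpolation=cv2.INTER_CUBIC)
out=np.zeros((600,780,3),np.uint8);out[:320,:360]=a;out[:416,365:765]=b[:,:400]
out2=np.zeros((760,780,3),np.uint8);out2[:416]=out[:416];out2[420:756,:400]=e;
save("crop.png",cv2.resize(out2,None,fx=.78,fy=.78))
E
python3 m.py
```

```text
white ((547.269287109375, 111.70193481445312), (54.586402893066406, 87.34585571289062), 77.83316802978516)
roof ((674.419677734375, -361.00653076171875), (166.68902587890625, 218.8062744140625), 66.069091796875) [[ 0.54061395 -0.39280865]
 [ 0.74061054 -0.48156407]
 [ 0.8082254  -0.3292044 ]
 [ 0.6082288  -0.24044898]] 0.1955016639833267
```

View pics/crop.png

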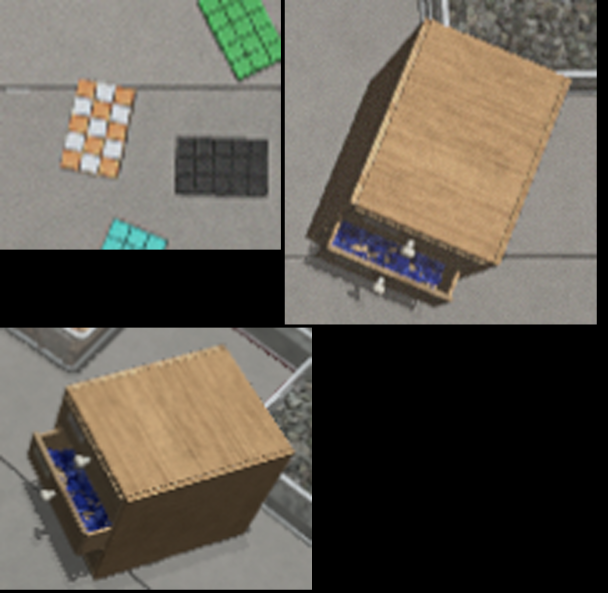

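The crop confirms the checkered white/terracotta panel at top (281,191). The cabinet front faces lower-left, with the upper knob at about top (439,174) and scene (403,249). I'll triangulate the knob.

```bash
cat > k.py <<'E'
from h import *
uv={"top":(439.4,174.4),"scene":(402.8,248.8)}
R=[]
for n,q in uv.items():
    c=cal(n);r,o=pts(c,None,[q]);r=r[0]/np.linalg.norm(r[0]);R.append((r,o));print(n,onplane(c,[q],.158))
A=sum(np.eye(3)-np.outer(r,r) for r,o in R);b=sum((np.eye(3)-np.outer(r,r))@o for r,o in R)
k=np.linalg.solve(A,b);print("tri",k)
f=np.array([-.914,.406]);l=np.array([.406,.914])
for q in [onplane(cal(n),[uv[n]],.158)[0] for n in uv]+[k]: 
    e=q[:2]-np.array([.6744,-.361]); print("fwd",e@f,"lat",e@l)
E
python3 k.py
```

```text
top [[ 0.56922856 -0.31604221  0.158     ]]
scene [[ 0.57097543 -0.31489933  0.158     ]]
tri [ 0.56912412 -0.31542947  0.16039795]
fwd 0.1143795578021027 lat -0.0016081872069592176
fwd 0.11324693034116265 lat 0.000145633405468526
fwd 0.11472378814111409 lat -0.0010905472312909767
```

Request:
servo_tool(
  series="0.03 -0.04 0.02 0 0 0; 0.05 -0.08 0.05 0 0 0; 0.07 -0.12 0.07 0 0 0; 0.085 -0.16 0.07 0 0 0; 0.1 -0.2 0.07 0 0 0; 0.11 -0.24 0.07 0 0 0; 0.125 -0.28 0.07 0 0 0; 0.14 -0.32 0.07 0 0 0; 0.155 -0.36 0.07 0 0 0; 0.17 -0.4 0.07 0 0 0; 0.185 -0.44 0.07 0 0 0; 0.2 -0.48 0.07 0 0 0",
  hand=0.5,
  force=30,
)

```text
time: 1.1
tcp_pos: [0.4035, 0.0846, 0.3008]
eef_rot: [[0.376, -0.0, -0.927], [0.927, -0.001, 0.376], [-0.001, -1.0, -0.0]]
contact_force: [1.1, 1.6, 0.3]
grip_width: 0.498
```

Request:
servo_tool(
  series="0.01 -0.04 0 0 0 0; 0.02 -0.08 0 0 0 0; 0.03 -0.12 0 -2 -4 -1; 0.04 -0.16 0 -4 -9 -1; 0.05 -0.2 -0.02 -6 -14 -1.8; 0.06 -0.24 -0.04 -8.1 -18.3 -1.8; 0.07 -0.27 -0.06 -8.1 -18.3 -1.8; 0.08 -0.3 -0.08 -8.1 -18.3 -1.8; 0.085 -0.33 -0.1 -8.1 -18.3 -1.8; 0.09 -0.35 -0.11 -8.1 -18.3 -1.8; 0.09 -0.37 -0.11 -8.1 -18.3 -1.8; 0.09 -0.37 -0.11 -8.1 -18.3 -1.8",
)

```text
time: 2.1
tcp_pos: [0.493, -0.2881, 0.1892]
eef_rot: [[0.408, 0.308, -0.859], [0.913, -0.144, 0.382], [-0.006, -0.94, -0.34]]
contact_force: [0.4, -0.3, -0.6]
grip_width: 0.497
```

```bash
python3 - <<'E'
from h import *
c=cal("wrist");p,d=capture("wrist");save("w1.png",p);np.savez("w1.npz",p=p,d=d,c=c)
o=get_obs();print(o["tcp_pos"],o["eef_rot"],o["joint_positions"],c["xyz"])
r,oo=pts(c,None,[(0,0)])
K=np.array(c["K"])
for q in ([.570,-.3155,.158],):
    v=np.array(c["rotation"]).T@(np.array(q)-c["xyz"]);print(K[0,0]*v[0]/-v[2]+K[0,2],K[1,1]*-v[1]/-v[2]+K[1,2])
E
```

```text
[ 0.49301683 -0.28673687  0.18979704] [[ 0.40835608  0.30887595 -0.85897669]
 [ 0.91280568 -0.14392352  0.38219342]
 [-0.00557659 -0.94014981 -0.34071577]] [ -41.00964205   -3.44850997  102.04184016    6.09745033   62.33385787
 -108.88931333] [ 0.38905663 -0.24112325  0.29987864]
325.0599173420437 292.1219729909486
```

View pics/w1.png

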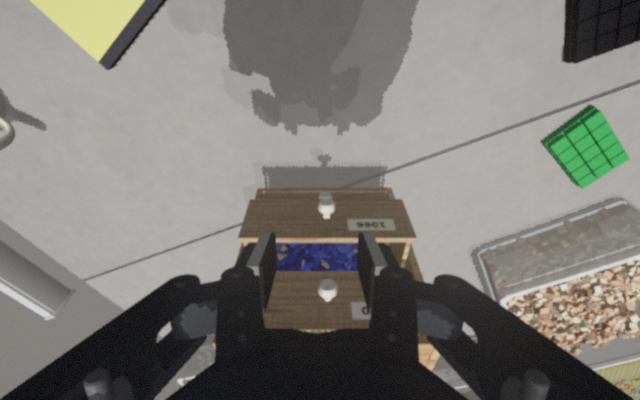

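The wrist view shows the top drawer's knob at (327,289), and I had predicted (325,292), so the pose is confirmed. The middle drawer and its knob lie below, at (326,205).

Request:
servo_tool(
  series="0.01 -0.004 -0.025 0 0 0; 0.018 -0.006 -0.045 0 0 0; 0.035 -0.013 -0.045 0 0 0; 0.05 -0.019 -0.045 0 0 0; 0.06 -0.022 -0.045 0 0 0; 0.068 -0.025 -0.045 0 0 0; 0.072 -0.027 -0.045 0 0 0; 0.075 -0.028 -0.045 0 0 0; 0.075 -0.028 -0.045 0 0 0",
)

```text
time: 2.9
tcp_pos: [0.5682, -0.3146, 0.1449]
eef_rot: [[0.408, 0.309, -0.859], [0.913, -0.144, 0.382], [-0.006, -0.94, -0.341]]
contact_force: [0.4, 0.3, -0.0]
grip_width: 0.498
```

Request:
servo_tool(
  series="0 0 0 0 0 0; 0 0 0 0 0 0; 0 0 0 0 0 0; 0 0 0 0 0 0; 0 0 0 0 0 0; 0 0 0 0 0 0",
  hand=0,
  force=40,
)

```text
time: 3.4
tcp_pos: [0.5685, -0.3132, 0.1453]
eef_rot: [[0.408, 0.31, -0.859], [0.913, -0.142, 0.382], [-0.004, -0.94, -0.341]]
contact_force: [5.1, 11.8, 2.6]
grip_width: 0.158
```

The knob is gripped. Now I'll pull.

Request:
servo_tool(
  series="-0.007 0.003 0 0 0 0; -0.018 0.008 0 0 0 0; -0.032 0.014 0 0 0 0; -0.046 0.02 0 0 0 0; -0.06 0.027 0 0 0 0; -0.073 0.033 0 0 0 0; -0.086 0.039 0 0 0 0; -0.098 0.044 0 0 0 0; -0.108 0.048 0 0 0 0; -0.115 0.051 0 0 0 0; -0.119 0.053 0 0 0 0; -0.121 0.054 0 0 0 0",
)

```text
time: 4.4
tcp_pos: [0.4489, -0.2605, 0.1461]
eef_rot: [[0.409, 0.315, -0.857], [0.913, -0.146, 0.382], [-0.004, -0.938, -0.347]]
contact_force: [40.0, -23.1, -24.7]
grip_width: 0.151
```

Request:
servo_tool(
  series="-0.002 0.001 0 0 0 0; -0.004 0.002 0 0 0 0; -0.004 0.002 0 0 0 0; -0.004 0.002 0 0 0 0",
)

```text
time: 4.73
tcp_pos: [0.4469, -0.2596, 0.1469]
eef_rot: [[0.41, 0.32, -0.854], [0.912, -0.148, 0.382], [-0.004, -0.936, -0.352]]
contact_force: [33.1, -17.0, -20.5]
grip_width: 0.149
```

Request:
servo_tool(
  series="0.001 0 0 0 0 0; 0.001 0 0 0 0 0; 0.001 0 0 0 0 0; 0.001 0 0 0 0 0",
  hand=0.5,
)

```text
time: 5.07
tcp_pos: [0.4478, -0.2595, 0.1469]
eef_rot: [[0.409, 0.32, -0.855], [0.912, -0.148, 0.382], [-0.004, -0.936, -0.352]]
contact_force: [-0.3, 0.2, -0.4]
grip_width: 0.5
```

Request:
servo_tool(
  series="-0.01 0.004 0 0 0 0; -0.03 0.013 0 0 0 0; -0.045 0.02 0.02 0 0 0; -0.045 0.02 0.05 2 4.6 0; -0.04 0.018 0.09 4 9.2 0; -0.03 0.01 0.13 6 14 0; -0.015 0.005 0.16 8.3 18.9 0; 0 0 0.18 8.3 18.9 0; 0.015 -0.006 0.19 8.3 18.9 0; 0.015 -0.006 0.19 8.3 18.9 0; 0.015 -0.006 0.19 8.3 18.9 0",
  hand=0.9,
)

```text
time: 5.98
tcp_pos: [0.4626, -0.2654, 0.3366]
eef_rot: [[0.407, -0.004, -0.913], [0.913, -0.006, 0.407], [-0.007, -1.0, 0.001]]
contact_force: [-0.1, 0.4, -0.6]
grip_width: 0.903
```

```bash
python3 - <<'E'
from h import *
c=cal("wrist");p,d=capture("wrist");save("w2.png",p);np.savez("w2.npz",p=p,d=d,c=c)
o=get_obs();print(o["time"],o["tcp_pos"],o["eef_rot"],o["contact_force"],c["xyz"])
E
```

```text
6.0333 [ 0.46198544 -0.26513176  0.33619425] [[ 0.4074132  -0.00428415 -0.91323388]
 [ 0.91322038 -0.00527143  0.40743191]
 [-0.00655955 -0.99997693  0.00176473]] [-0.26513941 -0.29312737 -0.17413585] [ 0.39947113 -0.23643161  0.47945945]
```

View pics/w2.png

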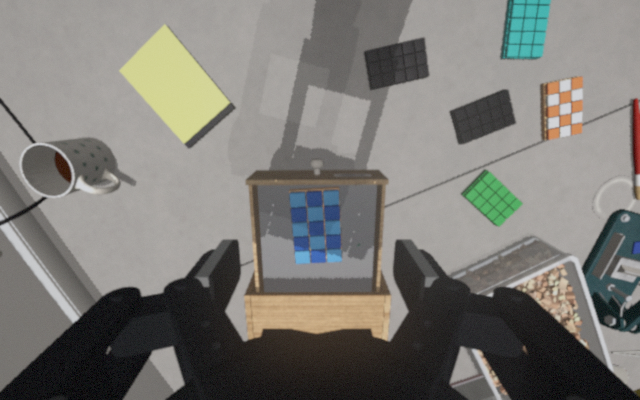

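The wrist view shows the drawer fully out, with the blue panel at (316,227), slightly turned, and the white panel at (563,107).

```bash
cat > w.py <<'E'
from h import *
import sys
def meas(f,win,kind,zz):
    z=np.load(f,allow_pickle=True);p=z["p"];c=z["c"].item();x0,x1,y0,y1=win
    s=cv2.cvtColor(p,cv2.COLOR_RGB2HSV)[y0:y1,x0:x1]
    m=((s[...,0]>95)&(s[...,0]<130)&(s[...,1]>90)) if kind=="b" else ((s[...,2]>190)|((s[...,1]>110)&(s[...,0]<25)))
    m=cv2.morphologyEx(m.astype(np.uint8),cv2.MORPH_CLOSE,np.ones((5,5),np.uint8))
    m=cv2.morphologyEx(m,cv2.MORPH_OPEN,np.ones((3,3),np.uint8))
    cs,_=cv2.findContours(m,cv2.RETR_EXTERNAL,cv2.CHAIN_APPROX_NONE)
    k=max(cs,key=cv2.contourArea).reshape(-1,2)+np.array([x0,y0])
    r=cv2.minAreaRect((onplane(c,k,zz)[:,:2]*1000).astype(np.float32))
    a=r[2]+(90 if r[1][1]>r[1][0] else 0); a=(a+90)%180-90
    print(kind,np.round(r[0],1),np.round(sorted(r[1]),1),"long axis deg",round(a,1)); return r[0],a,c
if __name__=="__main__":
    meas("w2.npz",(262,375,185,285),"b",.172)
    meas("w2.npz",(530,595,65,150),"w",.016)
    c=np.load("w2.npz",allow_pickle=True)["c"].item()
    print(onplane(c,[(262,187),(376,187),(248,174),(386,174),(258,290),(380,290)],.185).round(4))
E
python3 w.py
```

```text
b [ 513.4 -290. ] [53.3 85.2] long axis deg -20.6
w [545.9 111.8] [56.5 86.1] long axis deg -12.5
[[ 0.4443 -0.3202  0.185 ]
 [ 0.4919 -0.2126  0.185 ]
 [ 0.4262 -0.3272  0.185 ]
 [ 0.4833 -0.1984  0.185 ]
 [ 0.5516 -0.38    0.185 ]
 [ 0.608  -0.2516  0.185 ]]
```

Request:
servo_tool(
  series="0.02 -0.01 -0.01 0 0 1.5; 0.04 -0.02 -0.03 0 0 3.4; 0.051 -0.025 -0.06 0 0 3.4; 0.051 -0.025 -0.09 0 0 3.4; 0.051 -0.025 -0.12 0 0 3.4; 0.051 -0.025 -0.14 0 0 3.4; 0.051 -0.025 -0.155 0 0 3.4; 0.051 -0.025 -0.168 0 0 3.4; 0.051 -0.025 -0.176 0 0 3.4; 0.051 -0.025 -0.182 0 0 3.4; 0.051 -0.025 -0.184 0 0 3.4; 0.051 -0.025 -0.184 0 0 3.4",
  hand=0.9,
)

```text
time: 7.03
tcp_pos: [0.5127, -0.29, 0.1523]
eef_rot: [[0.353, -0.004, -0.936], [0.936, -0.006, 0.353], [-0.007, -1.0, 0.002]]
contact_force: [-0.4, 0.3, -0.4]
grip_width: 0.897
```

Request:
servo_tool(
  series="0 0 0 0 0 0; 0 0 0 0 0 0; 0 0 0 0 0 0; 0 0 0 0 0 0; 0 0 0 0 0 0; 0 0 0 0 0 0",
  hand=0.4,
  force=50,
)

```text
time: 7.53
tcp_pos: [0.513, -0.2903, 0.1534]
eef_rot: [[0.352, -0.003, -0.936], [0.936, -0.007, 0.352], [-0.007, -1.0, 0.0]]
contact_force: [-0.6, 0.2, 7.8]
grip_width: 0.642
```

Request:
servo_tool(
  series="0 0 0.004 0 0 0; 0 0 0.012 0 0 0; 0 0 0.024 0 0 0; 0 0 0.04 0 0 0; 0 0 0.06 0 0 0; 0 0 0.075 0 0 0; 0 0 0.085 0 0 0; 0 0 0.09 0 0 0; 0 0 0.09 0 0 0; 0 0 0.09 0 0 0",
)

```text
time: 8.37
tcp_pos: [0.5129, -0.2902, 0.243]
eef_rot: [[0.353, -0.003, -0.936], [0.936, -0.006, 0.353], [-0.007, -1.0, 0.001]]
contact_force: [0.7, -0.4, -1.8]
grip_width: 0.641
```

```bash
python3 - <<'E'
from h import *
c=cal("wrist");p,d=capture("wrist");save("w3.png",p);np.savez("w3.npz",p=p,d=d,c=c)
o=get_obs();print(o["time"],o["tcp_pos"],o["grip_width"],o["contact_force"],c["xyz"])
E
```

```text
8.4167 [ 0.51281967 -0.29016555  0.24257258] 0.6426885178296744 [-0.19989805 -0.04587631 -0.64953427] [ 0.44810333 -0.26494042  0.38584509]
```

View pics/w3.png

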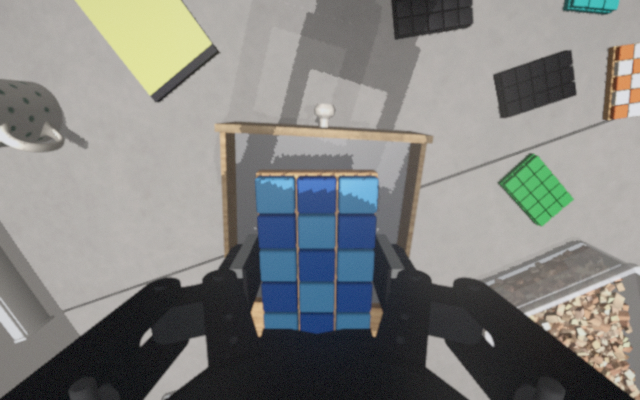

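The panel is held at (316,250), square between the pads. I'll check its tilt and offset from the depth.

```bash
python3 - <<'E'
from h import *
z=np.load("w3.npz",allow_pickle=True);c=z["c"].item();d=z["d"]
u,v=np.meshgrid(np.arange(270,368,3),np.arange(185,320,3));u=u.ravel();v=v.ravel();dd=d[v,u];k=dd>0
P=bydepth(c,np.c_[u,v][k],dd[k]);m=P.mean(0)
for _ in range(3):
    s=np.linalg.svd(P-P.mean(0))[2][2];s*=np.sign(s[2]);e=(P-P.mean(0))@s;P=P[abs(e)<2.5*e.std()+1e-4]
print(len(P),"normal",s,P.mean(0),e.std())
f=np.array([-.936,.353]);l=np.array([.353,.936])
n=P.mean(0)[2]
for q in onplane(c,[(257,174),(377,174)],.26): w=q[:2]-np.array([.5128,-.2902]);print(q,w@f,w@l)
E
```

```text
1344 normal [ 1.35244750e-03 -9.13016090e-04  9.99998669e-01] [ 0.50708095 -0.2872474   0.26162524] 0.0006664893050984903
[ 0.46326489 -0.29934966  0.26      ] 0.04313503285614165 -0.026049970391599044
[ 0.48159488 -0.25032431  0.26      ] 0.04328411324568233 0.02630824227686032
```

Request:
servo_tool(
  series="0 0.015 0 0 0 0; 0 0.045 0 0 0 1; 0.005 0.08 0 0 0 2; 0.01 0.12 0 0 0 4; 0.015 0.16 0 0 0 6; 0.02 0.2 0 0 0 8.4; 0.025 0.24 0 0 0 8.4; 0.028 0.28 -0.02 0 0 8.4; 0.03 0.32 -0.04 0 0 8.4; 0.032 0.355 -0.06 0 0 8.4; 0.034 0.385 -0.08 0 0 8.4; 0.034 0.402 -0.1 0 0 8.4",
)

```text
time: 9.42
tcp_pos: [0.5456, 0.1157, 0.1406]
eef_rot: [[0.21, -0.004, -0.978], [0.978, -0.005, 0.21], [-0.006, -1.0, 0.003]]
contact_force: [0.3, -0.9, -0.7]
grip_width: 0.646
```

Request:
servo_tool(
  series="0 0 0 0 0 0; 0 0 0 0 0 0; 0 0 0 0 0 0",
)

```text
time: 9.67
tcp_pos: [0.5456, 0.1156, 0.141]
eef_rot: [[0.21, -0.004, -0.978], [0.978, -0.006, 0.21], [-0.006, -1.0, 0.003]]
contact_force: [0.1, -0.1, -0.7]
grip_width: 0.642
```

```bash
python3 - <<'E'
from h import *
c=cal("wrist");p,d=capture("wrist");save("w4.png",p);np.savez("w4.npz",p=p,d=d,c=c)
o=get_obs();print(o["time"],o["tcp_pos"],o["eef_rot"],o["grip_width"],o["contact_force"])
E
```

```text
9.7167 [0.54594688 0.11508897 0.14148388] [[ 0.21052782 -0.00289057 -0.97758359]
 [ 0.97756849 -0.00567349  0.21054134]
 [-0.00615489 -0.99997973  0.0016313 ]] 0.6433624033815718 [ 0.45967978 -0.49236195 -0.93617459]
```

View pics/w4.png

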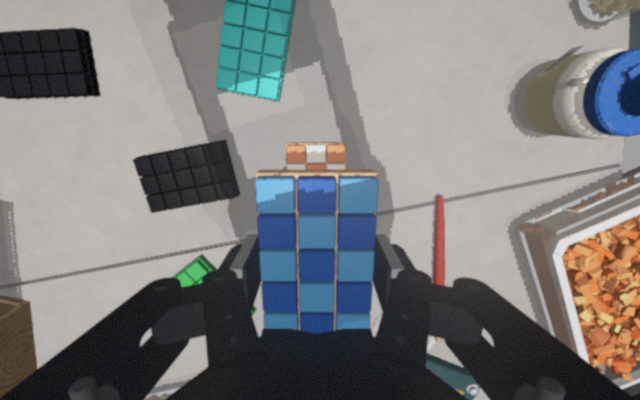

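The white panel's front edge is visible below the held one, with corners about (286,144) and (345,143). I'll use them to refine the pose.

```bash
python3 - <<'E'
from h import *
z=np.load("w4.npz",allow_pickle=True);c=z["c"].item()
f=np.array([-.9776,.2105]);l=np.array([.2105,.9776]);t=np.array([.5459,.1151])
q=onplane(c,[(285.5,143.5),(346,143)],.016)[:,:2]
print(q,(q-t)@f,(q-t)@l, "edge angle",np.degrees(np.arctan2(*(q[1]-q[0])[::-1])))
b=onplane(c,[(257,173),(377,173)],.1605-.0)[:,:2]
print((b-t)@f,(b-t)@l)
m=q.mean(0);print("white c est",m-.044*f, "blue c est",b.mean(0)-.044*f)
E
```

```text
[[0.49843705 0.09603422]
 [0.50935593 0.14951676]] [0.04238643 0.04297022] [-0.02862966  0.0259533 ] edge angle 78.46119533616398
[0.04460325 0.04476854] [-0.02515503  0.02612565]
white c est [0.54691089 0.11351349] blue c est [0.54533215 0.1157187 ]
```

Request:
servo_tool(
  series="0 -0.001 -0.01 0 0 0; 0.001 -0.003 -0.025 0 0 0; 0.001 -0.003 -0.04 0 0 0; 0.001 -0.003 -0.055 0 0 0; 0.001 -0.003 -0.07 0 0 0; 0.001 -0.003 -0.083 0 0 0; 0.001 -0.003 -0.095 0 0 0; 0.001 -0.003 -0.105 0 0 0; 0.001 -0.003 -0.113 0 0 0; 0.001 -0.003 -0.119 0 0 0; 0.001 -0.003 -0.122 0 0 0; 0.001 -0.003 -0.122 0 0 0",
)

```text
time: 10.72
tcp_pos: [0.5469, 0.112, 0.0191]
eef_rot: [[0.211, -0.003, -0.978], [0.978, -0.006, 0.211], [-0.006, -1.0, 0.002]]
contact_force: [-1.1, 0.3, -0.7]
grip_width: 0.641
```

Request:
servo_tool(
  series="0 0 -0.001 0 0 0; 0 0 -0.002 0 0 0; 0 0 -0.003 0 0 0; 0 0 -0.004 0 0 0; 0 0 -0.004 0 0 0; 0 0 -0.004 0 0 0",
)

```text
time: 11.22
tcp_pos: [0.5468, 0.1121, 0.0151]
eef_rot: [[0.211, -0.003, -0.978], [0.978, -0.006, 0.211], [-0.006, -1.0, 0.002]]
contact_force: [-0.1, 0.2, -0.9]
grip_width: 0.642
```

Request:
servo_tool(
  series="0 0 -0.0005 0 0 0; 0 0 -0.001 0 0 0; 0 0 -0.0015 0 0 0; 0 0 -0.002 0 0 0; 0 0 -0.002 0 0 0",
)

```text
time: 11.63
tcp_pos: [0.5469, 0.112, 0.0134]
eef_rot: [[0.211, -0.003, -0.978], [0.978, -0.006, 0.211], [-0.006, -1.0, 0.002]]
contact_force: [-2.3, -0.3, 4.6]
grip_width: 0.643
```

Contact, at 4.6 N. I'll release with a small opening, then lift away.

Request:
servo_tool(
  series="0 0 0 0 0 0; 0 0 0 0 0 0; 0 0 0 0 0 0; 0 0 0 0 0 0; 0 0 0.003 0 0 0; 0 0 0.01 0 0 0; 0 0 0.025 0 0 0; 0 0 0.05 0 0 0; 0 0 0.08 0 0 0; 0 0 0.11 0 0 0; 0 0 0.14 0 0 0; 0 0 0.16 0 0 0",
  hand=0.82,
)

```text
time: 12.63
tcp_pos: [0.5473, 0.1121, 0.1773]
eef_rot: [[0.21, 0.0, -0.978], [0.978, -0.006, 0.21], [-0.005, -1.0, -0.001]]
contact_force: [0.2, -0.3, -0.1]
grip_width: 0.821
```

Request:
servo_tool(
  series="0.03 0 0.02 0 0 0; 0.06 -0.01 0.04 0 0 0; 0.09 -0.02 0.05 0 0 0; 0.09 -0.02 0.05 0 0 0; 0.09 -0.02 0.05 0 0 0",
)

```text
time: 13.05
tcp_pos: [0.6381, 0.0916, 0.2275]
eef_rot: [[0.211, 0.0, -0.977], [0.977, -0.006, 0.211], [-0.005, -1.0, -0.001]]
contact_force: [0.3, 0.4, -0.6]
grip_width: 0.816
```

```bash
python3 - <<'E'
from h import *
c=cal("wrist");p,d=capture("wrist");save("w5.png",p);np.savez("w5.npz",p=p,d=d,c=c)
o=get_obs();print(o["time"],o["tcp_pos"],o["contact_force"])
c2=cal("top");p2,d2=capture("top");np.savez("top5.npz",p=p2,d=d2)
a=cv2.resize(p2[150:290,170:320],(450,420),interpolation=cv2.INTER_CUBIC)
save("w5.png",p); w=cv2.resize(p,(640,400))
save("fin.png",cv2.resize(np.hstack([np.vstack([a,np.zeros((60,450,3),np.uint8)]),cv2.resize(p,(768,480))]),(800,315)))
E
```

```text
13.1 [0.63713265 0.09197149 0.22707864] [-0.60687888 -0.22694842  0.32729298]
```

View pics/w5.png

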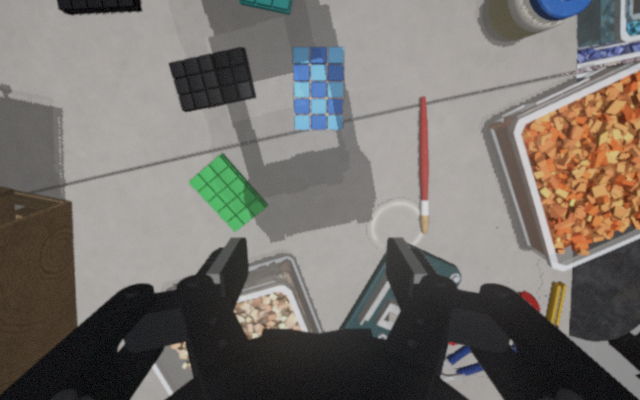

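The wrist view shows the blue panel at (318,88) with no white tiles peeping out. I'll compare it with the earlier white fix from the same top camera, and check the drawer, the edges and the bystanders.

```bash
cat > fin.py <<'E'
from h import *
p=np.load("top5.npz")["p"];c=cal("top")
np.savez("t5.npz",p=p,c=c)
import w
w.meas("t5.npz",(255,310,160,225),"b",.032);w.meas("w5.npz",(275,360,30,145),"b",.032)
p0=np.load("top0.npz")["p"]
df=cv2.absdiff(p,p0).max(2)
for n,(x,y) in dict(pot=(200,203),tape=(250,266),brush=(246,150),jg=(182,230),ja=(200,252)).items(): print(n,df[y-15:y+15,x-12:x+12].mean())
s,_=capture("scene");a=cv2.resize(s[180:225,270:330],(480,360),interpolation=cv2.INTER_CUBIC);b=cv2.resize(s[195:300,350:455],(360,360),interpolation=cv2.INTER_CUBIC)
save("fin.png",cv2.resize(np.hstack([a,b]),(798,342)))
E
python3 fin.py
```

```text
b [588.6 121. ] [ 6.  14.8] long axis deg 89.8
b [547.1 111.4] [52.9 84.2] long axis deg -11.5
pot 7.2444444444444445
tape 47.9375
brush 40.74444444444445
jg 8.068055555555556
ja 7.972222222222222
```

View pics/fin.png

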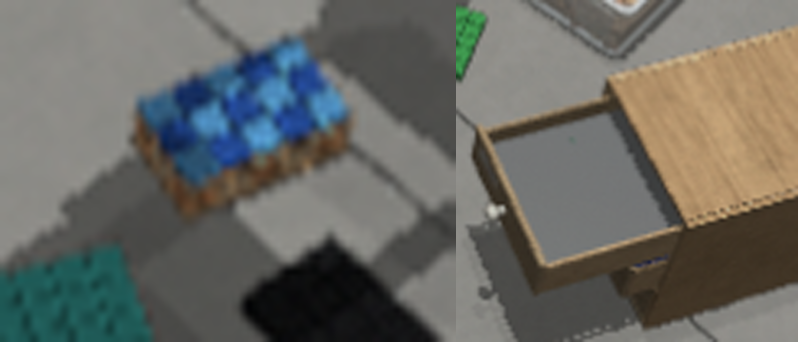

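```bash
python3 -c "
from plant import *
print(finish_job(),get_obs()['time'])"
```

```text
the job is handed in; nothing more can be done
the job is handed in; nothing more can be done
```

The blue mosaic panel now lies tile side up on the white and terracotta panel, and the top drawer is left fully out. I handed the job in a little after 13 s on the robot's clock, against the limit of 61 s.

- **Drawer:** I gripped the knob and pulled it about 133 mm until the force rose at the stop. The last scene picture still shows it fully out.
- **Placing:** I gripped the panel across its 56 mm width and lowered it slowly until it touched with about 5 N. I then released it and backed the arm clear.
- **Alignment:** The last wrist view puts the blue panel at (547.1, 111.4) mm with its long side at -11.5°. The earlier white panel fixes were (546–547, 112–113.5) mm and about -12°, so the two agree to about 2 mm and 1°. The scene crop shows the edges flush and the panel flat.
- **Checks that failed or were unclear:**
  - The top camera check of the placed panel did not work. Its colour mask caught only a sliver, probably because the arm was in view, so I discarded it.
  - The before-and-after top picture difference was small at the glue pot and both jars, but large at the tape roll and brush. I put that down to the arm and its shadow, since nothing went near them. The brush looked undisturbed in the wrist view. I did not check the tape roll separately.

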